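# Slide a copper backing plate under a hold-down bridge

### The arm

A 6-joint arm with a two-finger parallel gripper is mounted at the origin on a cart in front of the work surface, level with it; the furniture and walls round the work are solid. World frame = base frame: x ahead of the robot, y to its left, z up, the work surface at z = 0. Lengths are in m, angles in rad, forces in N, time in s.
With the tool pointing down it reaches from about 0.425 to 0.95 m from the base axis. Payload 3.5 kg.
Tool frame: the origin (TCP) lies at the very end of the fingers, on their centre line; the grasp point (between the pads) lies behind it (ctrl.grasp_offset is the z of the grasp point in the tool frame, in m); z points along the fingers, x is the direction in which the jaws open and shut, and the axes are right-handed (so a half turn about z gives the same grasp; the last joint's range is limited). The gripper opens to 85 mm and grips with 20 to 120 N. Pads are 22 mm wide; open, the fingers measure 114 mm over their backs; the gripper's body (76 mm by 85 mm) begins 54 mm behind the grasp point. The pads swing forward as they close: fully open they stand 13 mm farther back than shut.
Start: joints at [-1.335, 0.286, 1.577, -0, 1.279, -0.15], TCP at [0.254, -0.625, 0.231] pointing down, gripper open.
Joint ranges: [-2.77, 2.77], [-0.9, 2.22], [0.21, 2.48], [-1.53, 4.67], [0.24, 2.81], [-2.84, 2.84]. Speed limits (rad/s): [2.79, 2.79, 3.14, 3.14, 3.14, 3.14].

### API

Orientations are given as a unit quaternion [x, y, z, w].
In Python, from plant import ctrl gives the robot as it stands.
- The arm moves only by the shell command python3 -m jog 'ROWS' [FORCE]. ROWS is JSON, a list of rows, each an object with "grip": the closure, from 0 (fully open) to 1 (shut); "xyz": the shift along the tool's x, y, z in m, a list of three; "dr": the turn, a rotation vector about the tool's x, y, z in rad, a list of three. A call has 1 to 12 rows; each row is the pose to reach, as a shift and turn from the pose commanded when the call began, along the tool's axes at that moment; what a row does not reach only later rows make up. A row lasts 1/12 s, in which the tool goes at most 41.7 mm and 7.16 degrees, less where a joint would pass 70% of its speed; a pose out of reach is approached as far as the arm can. A call with a gripper value outside its range is refused whole. The fingers move at their own pace and stop on an object; FORCE is the grip in N (left out, the last holds). Time passes only in rows, so rows that repeat a pose let the fingers close. It gives the time, the measured TCP pose, the force and the opening at its end, in the units of the state.
- ctrl.get_state(): the state, without advancing time (a new reading comes with each control period).
- ctrl.read_camera(name): name is "side" or "top"; returns the picture (480x640x3 uint8, red, green, blue); there is no depth.
- ctrl.get_calibration(name): a dict with "mtx" (3x3 intrinsics, pixels), "R" (3x3) and "t" (3): a world point X has camera coordinates R X + t. Camera axes: x right, y down, z forward; pixel columns grow to the right and rows downward; lengths in m; the calibration is good to about 2 mm. A picture is of the moment at which its call begins. get_calibration takes no time and is no camera call.
- ctrl.sign_off(): hands the job in, once; it reports no verdict.
The state is a dict: "time": time; "qpos": joint angles; "dq": joint speeds; "joint_efforts": joint torques, N m; "eef_pos": TCP position; "tcp_rot": TCP orientation; "contact_force": force on the tool from outside, world axes, zero at the start; "wrist_torque": the same for the moment, N m; "opening": opening from 0.0 (shut) to 1.0 (fully open).
Only numpy, scipy, OpenCV 4.12 (cv2) and the standard library are available. Lean on these libraries where they do the work, as an engineer would, in place of code of your own. Each camera call takes 0.05 s, during which the arm holds its last target.

### The job

Push the copper backing plate along the table with your fingertips, line it up with the blue hold-down bridge, and slide it in under the bridge from the robot's side until its front edge rests squarely against both brass stop buttons behind the bridge. The plate must stay flat on the table all the time: do not pick it up, lift it or tip it. Leave the other things on the table where they are, and move the hand clear at the end.

Things in the scene. Friction and masses are not known exactly. Their poses are not given: they have to be found in the camera images.
- backing_plate: Flat loose orange-brown copper plate, 120 mm long (its x), 90 mm wide (its y), 12 mm thick, a dark line along the middle of its top, 0.4 to 0.85 kg. Origin at the centre of its underside; its +x end is the front edge, which goes under the bridge. It starts flat on the table on the robot's side of the bridge, usually off the bridge's centre line and askew.
- plate_nose (a point): Middle of the plate's front edge: 60 mm along the plate's +x from its centre, half-way up its thickness (6 mm above its underside).
- bridge: Blue hold-down bridge, fixed to the table. Origin on the table under its middle; +x is the way the plate slides in (away from the robot), y across. The cross bar spans x -20 to +20, y -70 to +70 mm; underside 16, top 28, bolt heads up to 36 mm above the table. Two legs leave an opening 104 mm wide (y -52 to +52 mm). Flat side straps 6 mm high lead back to the stop bar.
- bridge_stop (a point): Point midway between the faces of the two brass stop buttons: bridge frame x = 50 mm, y = 0, 6 mm above the table; the plate's nose point comes here. The buttons, at y +30 and -30 mm, stand on a stop bar 16 mm high at x 60 to 80 mm. With the plate home its rear end is at x = -70 mm, 50 mm in front of the cross bar.
- magnet: Red arrow-shaped welding magnet, 50x100x16 mm, left of the plate; bystander. Origin at the centre of its underside.
- disc_stack: Flat stack of dark cutting discs, 118 mm across, 12 mm high, to the left; bystander. Origin at the centre of its underside.
- dropout_a: Small bare-metal plate with slots, 44x80x8 mm, between the fixed tubes left of the bridge; bystander. Origin at the centre of its underside.
- dropout_b: A second such small metal plate, 44x80x8 mm, between the same tubes, farther from the robot; bystander. Origin at the centre of its underside.
- flux_tin: Round green tin with a pale lid, 75 mm across, 48 mm high, to the right; bystander. Origin at the centre of its underside.
- offcut: Offcut of pale metal tube, 44 mm across, 90 mm long, lying at the near edge of the table, to the left; bystander. Origin at the centre of its underside.

How it is judged:
By the outcome, as a careful person would: the job done as asked, in the order asked, and still so for the second after the job is handed in, with the robot touching nothing.
It also fails if it takes over 64 s, if anything falls off the work surface, if the arm or the gripper's body presses on something with over 40 N, if the wrist force passes 120 N, or if a joint passes its speed limit or range.

## Working session

There is one attempt and no reset: what is moved stays moved. The work goes in short steps, Python scripts to look and compute and a shell command to move; the robot and the scene stay as the last step left them, time stands still between calls to the robot, and variables do not carry over. Pictures are saved under pics/ and viewed, and the job is handed in when it is done.

```bash
mkdir -p pics; ls; python3 - <<'E'
from plant import ctrl
import cv2
for n in("top","side"):
    im=ctrl.read_camera(n); cv2.imwrite(f"pics/{n}0.png",im[:,:,::-1])
    c=ctrl.get_calibration(n); print(n,c)
print(ctrl.get_state(), ctrl.grasp_offset)
E
```

```text
pics
top {'mtx': array([[602.78730655,   0.        , 323.15417506],
       [  0.        , 602.78730655, 251.85145864],
       [  0.        ,   0.        ,   1.        ]]), 'R': array([[ 0.01966861, -0.99960162,  0.02024214],
       [-0.99690795, -0.02114812, -0.07567891],
       [ 0.07607685, -0.01869105, -0.99692676]]), 't': array([-0.20453477,  0.5512839 ,  1.19030877])}
side {'mtx': array([[490.43427849,   0.        , 313.96589649],
       [  0.        , 490.43427849, 229.95683977],
       [  0.        ,   0.        ,   1.        ]]), 'R': array([[-0.93572276, -0.35265429,  0.00760734],
       [-0.2148871 ,  0.55280734, -0.80512582],
       [ 0.27972568, -0.75500927, -0.59305526]]), 't': array([0.45641035, 0.25453991, 0.85016679])}
{'time': 0.1, 'qpos': array([-1.33498283e+00,  2.87120393e-01,  1.57803027e+00, -3.05307049e-05,
        1.27860644e+00, -1.50008508e-01]), 'dq': array([-0.00175933, -0.00056498, -0.00323441,  0.00053788,  0.00118553,
        0.00160256]), 'joint_efforts': array([ 5.99684572e-04, -4.07297158e+01, -2.93696862e+01, -1.49742809e-04,
        3.43041153e-03,  4.86440456e-06]), 'eef_pos': array([ 0.25389101, -0.62478806,  0.2300568 ]), 'tcp_rot': array([ 8.29556331e-01, -5.58421993e-01, -8.07245041e-04, -7.20955428e-04]), 'contact_force': array([ 0.28686353, -0.07944767, -0.69146757]), 'wrist_torque': array([ 0.01221117, -0.04527982,  0.04745188]), 'opening': 1.0006846559204792} -0.0187
```

View pics/top0.png

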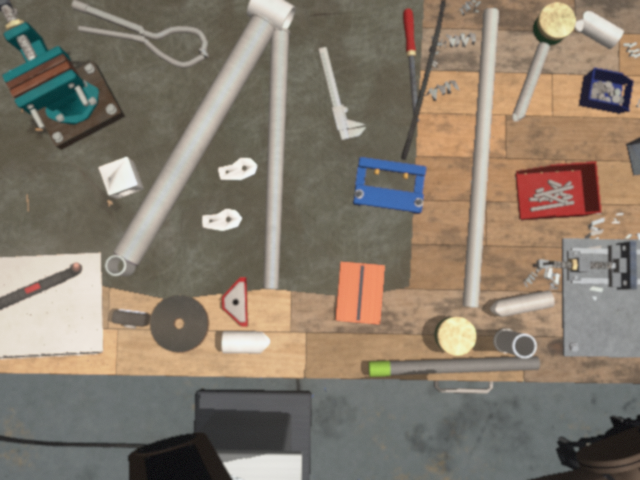

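View pics/side0.png

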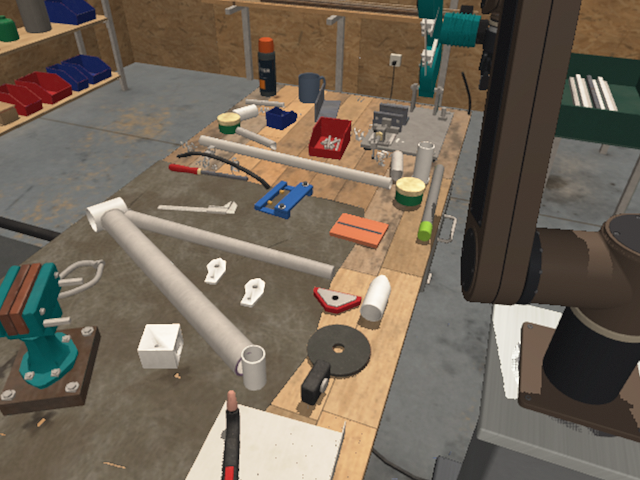

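```bash
cat > h.py <<'E'
import numpy as np,cv2
from plant import ctrl
def ray(n,uv,z):
    c=ctrl.get_calibration(n);d=np.linalg.inv(c["mtx"])@np.array([uv[0],uv[1],1.]);d=c["R"].T@d;o=-c["R"].T@c["t"]
    return o+d*(z-o[2])/d[2]
def proj(n,X):
    c=ctrl.get_calibration(n);p=c["mtx"]@(c["R"]@np.asarray(X,float)+c["t"]);return p[:2]/p[2]
def mask(im,lo,hi,roi=None):
    h=cv2.cvtColor(im,cv2.COLOR_RGB2HSV);m=cv2.inRange(h,lo,hi)
    if roi:
        k=np.zeros_like(m);x0,y0,x1,y1=roi;k[y0:y1,x0:x1]=255;m&=k
    return m
def plate(n="top",roi=(290,180,440,335),z=.012,im=None):
    if im is None: im=ctrl.read_camera(n)
    m=mask(im,(3,130,150),(14,255,255),roi)
    m=cv2.morphologyEx(m,cv2.MORPH_CLOSE,np.ones((7,7)))
    cs=cv2.findContours(m,cv2.RETR_EXTERNAL,cv2.CHAIN_APPROX_NONE)[0]
    c=max(cs,key=cv2.contourArea)[:,0]
    P=np.array([ray(n,p,z)[:2] for p in c])
    r=cv2.minAreaRect((P*1000).astype(np.float32))
    return im,m,c,P,r
def save(im,name,roi,s):
    x0,y0,x1,y1=roi;cv2.imwrite(name,cv2.resize(im[y0:y1,x0:x1,::-1],None,fx=s,fy=s,interpolation=cv2.INTER_CUBIC))
E
python3 - <<'E'
from h import *
im,m,c,P,r=plate();print("plate",r,cv2.contourArea(c.reshape(-1,1,2)))
b=mask(im,(100,130,80),(120,255,255),(340,145,440,225))
c=max(cv2.findContours(b,cv2.RETR_EXTERNAL,cv2.CHAIN_APPROX_NONE)[0],key=cv2.contourArea)
print("bridge px",cv2.boxPoints(cv2.minAreaRect(c)),cv2.minAreaRect(c))
save(im,"pics/t1.png",(320,140,460,340),3.)
s=ctrl.read_camera("side");save(s,"pics/s1.png",(240,160,440,260),4)
E
```

```text
plate ((475.49249267578125, -268.8802185058594), (90.06659698486328, 118.73379516601562), 86.17251586914062) 2489.5
bridge px [[353.09024 202.73196]
 [359.4772  157.22488]
 [425.8195  166.53607]
 [419.43253 212.04315]] ((389.4548645019531, 184.63401794433594), (66.99251556396484, 45.9531135559082), 7.9893269538879395)
```

View pics/t1.png

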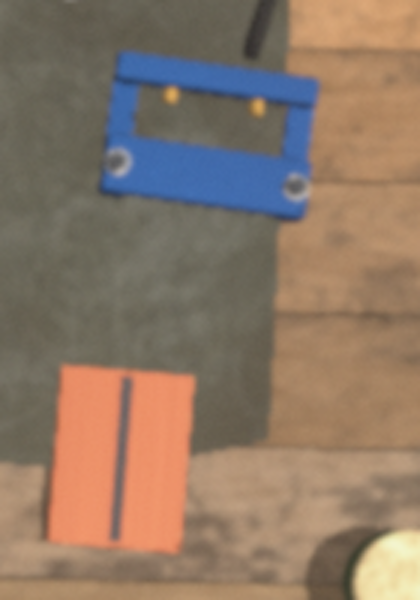

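View pics/s1.png

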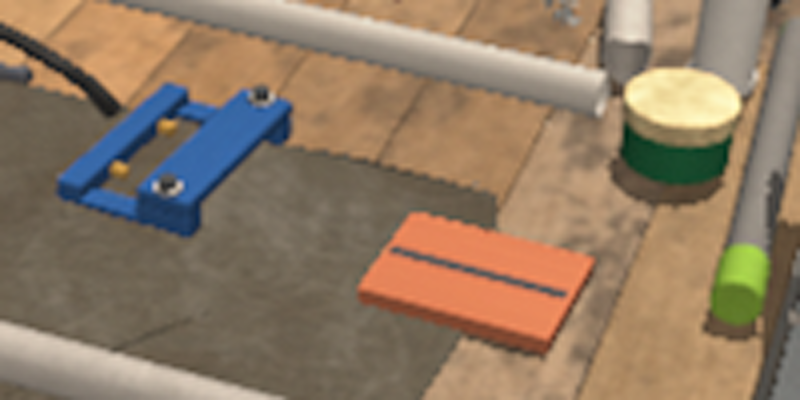

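```bash
python3 - <<'E'
from h import *
f=lambda u,v,z:ray("top",(320+(u+.5)/3-.5,140+(v+.5)/3-.5),z)[:2]*1000
g=lambda u,v,z:ray("side",(240+(u+.5)/4-.5,160+(v+.5)/4-.5),z)[:2]*1000
for n,a in dict(boltL=(118,161,.034),boltR=(296,187,.034),stopFL=(119,52,.016),stopFR=(317,78,.016),btnL=(172,95,.012),btnR=(259,107,.012),barNL=(102,190,.028),barNR=(303,217,.028),lineF=(127,377,.012),lineB=(115,538,.012),pFL=(61,366,.012),pFR=(195,376,.012),pBL=(48,541,.012),pBR=(181,552,.012)).items(): print(n,f(*a).round(1))
print('side')
for n,a in dict(boltL=(168,187,.034),boltR=(261,97,.034),btnL=(119,170,.012),btnR=(167,127,.012),pFR=(415,212,.012),pBR=(595,262,.012),pFL=(359,293,.012),pBL=(546,342,.012)).items(): print(n,g(*a).round(1))
im,m,c,P,r=plate()
# line fits of the long sides / ends
box=cv2.boxPoints(r);print(box)
# dense centre from moments
M=cv2.moments(m,True);print(ray("top",(M['m10']/M['m00'],M['m01']/M['m00']),.012)*1000)
E
```

```text
boltL [ 674.1 -262.8]
boltR [ 659.2 -382.7]
stopFL [ 752.6 -263.7]
stopFR [ 737.8 -399.7]
btnL [ 724.5 -300.8]
btnR [ 717.6 -360.7]
barNL [ 655.2 -252.8]
barNR [ 639.9 -388.6]
lineF [ 530.4 -272.8]
lineB [ 421.9 -266.4]
pFL [ 536.9 -228. ]
pFR [ 532.  -318.9]
pBL [ 419.1 -221.3]
pBR [ 413.4 -310.9]
side
boltL [ 669.8 -255.9]
boltR [ 655.7 -376.6]
btnL [ 721.1 -292.6]
btnR [ 713.4 -351.8]
pFR [ 528.2 -316.2]
pBR [ 410.1 -304.7]
pFL [ 533.  -223.3]
pBL [ 417.6 -217.7]
[[ 413.0376  -309.61566]
 [ 531.51697 -318.2829 ]
 [ 538.08295 -228.52728]
 [ 419.60358 -219.86005]]
[ 475.03741356 -269.03472517   12.        ]
```

```bash
cat >> h.py <<'E'
from scipy.spatial.transform import Rotation as Ro
O=np.array([.6666,-.3227]);YAW=np.radians(-6.6)
ex=np.array([np.cos(YAW),np.sin(YAW)]);ey=np.array([-ex[1],ex[0]])
def b2w(bx,by): return O+(bx*ex+by*ey)/1000
def w2b(p): d=(np.asarray(p)[:2]-O)*1000;return np.array([d@ex,d@ey])
def go(bx,by,z,ang):
    "tool shift/turn to bridge-frame mm pos, height, tool x angle deg relative to bridge x"
    s=ctrl.get_state();R=Ro.from_quat(s["tcp_rot"])
    w=np.r_[b2w(bx,by),z];a=YAW+np.radians(ang)
    X=np.array([np.cos(a),np.sin(a),0]);Z=np.array([0,0,-1.]);T=Ro.from_matrix(np.c_[X,np.cross(Z,X),Z])
    print("xyz",R.inv().apply(w-s["eef_pos"]).round(4),"dr",(R.inv()*T).as_rotvec().round(4))
def st():
    s=ctrl.get_state();R=Ro.from_quat(s["tcp_rot"]).as_matrix()
    print("t",round(s["time"],2),"b",w2b(s["eef_pos"]).round(1),"z",s["eef_pos"][2].round(4),"ang",np.degrees(np.arctan2(R[1,0],R[0,0])-YAW).round(2),"tz",R[:,2].round(4),"F",s["contact_force"].round(1),"open",round(s["opening"],3))
E
python3 - <<'E'
from h import *
st();go(-196,117,.10,0)
E
```

```text
t 0.25 b [-375.2 -347.8] z 0.2307 ang -61.3 tz [-3.0e-04  1.1e-03 -1.0e+00] F [ 0.8 -0.1 -0.8] open 1.002
xyz [-0.3215 -0.3804  0.1311] dr [-7.0000e-04  9.0000e-04 -1.0698e+00]
```

```bash
python3 -m jog '[{"grip":0.4,"xyz":[-0.03,-0.035,0.0],"dr":[0,0,-0.1]},{"grip":0.4,"xyz":[-0.054,-0.063,0.0],"dr":[0,0,-0.18]},{"grip":0.4,"xyz":[-0.08,-0.095,0.0],"dr":[0,0,-0.27]},{"grip":0.4,"xyz":[-0.107,-0.127,0.0],"dr":[0,0,-0.36]},{"grip":0.4,"xyz":[-0.134,-0.158,0.0],"dr":[0,0,-0.45]},{"grip":0.4,"xyz":[-0.16,-0.19,0.0],"dr":[0,0,-0.54]},{"grip":0.4,"xyz":[-0.187,-0.222,0.0],"dr":[0,0,-0.63]},{"grip":0.4,"xyz":[-0.214,-0.253,0.0],"dr":[0,0,-0.72]},{"grip":0.4,"xyz":[-0.241,-0.285,0.0],"dr":[0,0,-0.81]},{"grip":0.4,"xyz":[-0.268,-0.317,0.0],"dr":[0,0,-0.9]},{"grip":0.4,"xyz":[-0.295,-0.349,0.0],"dr":[0,0,-0.99]},{"grip":0.4,"xyz":[-0.3215,-0.380,0.0],"dr":[0,0,-1.07]}]' 30
python3 - <<'E'
from h import *
st();go(-196,117,.03,0)
E
```

```text
time: 1.25
eef_pos: [0.4856, -0.1825, 0.2316]
tcp_rot: [0.998, -0.055, 0.0, 0.0]
contact_force: [0.7, -0.0, -0.0]
opening: 0.6
t 1.25 b [-195.9  118.5] z 0.2316 ang 0.25 tz [ 6.e-04 -3.e-04 -1.e+00] F [ 0.7 -0.  -0. ] open 0.6
xyz [-2.000e-04  1.400e-03  2.016e-01] dr [ 0.0003 -0.0006  0.0044]
```

```bash
python3 -m jog '[{"grip":0.4,"xyz":[0,0,0.04],"dr":[0,0,0]},{"grip":0.4,"xyz":[0,0,0.08],"dr":[0,0,0]},{"grip":0.4,"xyz":[0,0,0.12],"dr":[0,0,0]},{"grip":0.4,"xyz":[0,0,0.16],"dr":[0,0,0]},{"grip":0.4,"xyz":[0,0,0.2],"dr":[0,0,0]},{"grip":0.4,"xyz":[0,0,0.212],"dr":[0,0,0]},{"grip":0.4,"xyz":[0,0,0.216],"dr":[0,0,0]},{"grip":0.4,"xyz":[0,0,0.22],"dr":[0,0,0]},{"grip":0.4,"xyz":[0,0,0.22],"dr":[0,0,0]}]'
python3 - <<'E'
from h import *
st()
s=ctrl.read_camera("side");save(s,"pics/s2.png",(240,130,440,280),4)
s=ctrl.read_camera("top");save(s,"pics/t2.png",(270,140,460,340),3)
E
```

```text
time: 2.0
eef_pos: [0.4865, -0.1854, 0.013]
tcp_rot: [0.998, -0.057, 0.001, 0.001]
contact_force: [0.5, -0.1, -0.4]
opening: 0.601
t 2.0 b [-194.7  115.7] z 0.013 ang 0.01 tz [ 0.0026 -0.0016 -1.    ] F [ 0.5 -0.1 -0.4] open 0.601
```

View pics/s2.png

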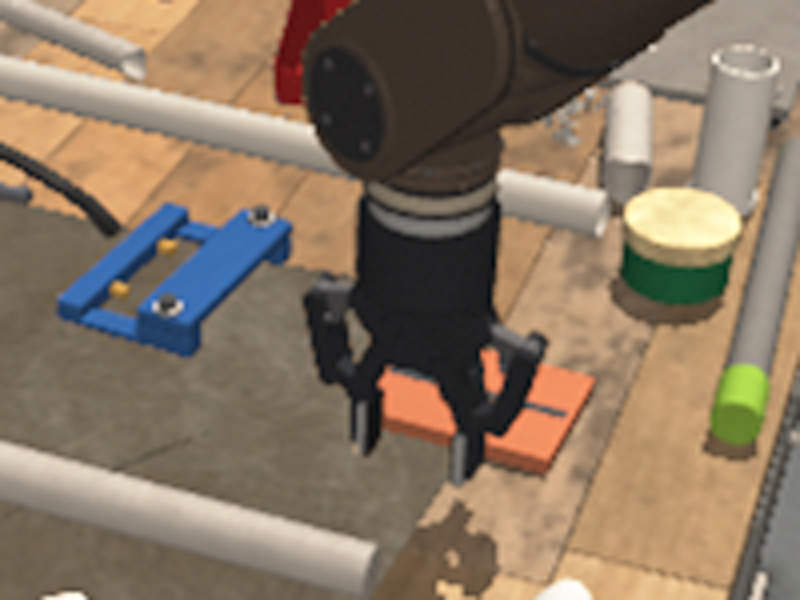

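View pics/t2.png

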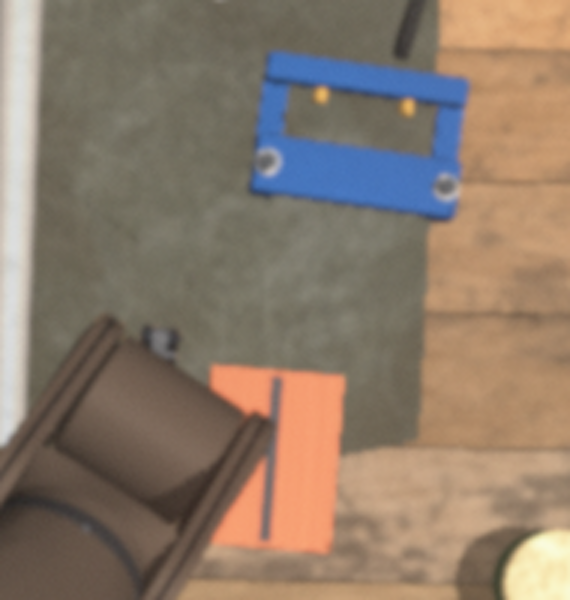

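```bash
python3 -m jog '[{"grip":0.4,"xyz":[0,0,0.004],"dr":[0,0,0]},{"grip":0.4,"xyz":[0,0,0.008],"dr":[0,0,0]},{"grip":0.4,"xyz":[0,0,0.008],"dr":[0,0,0]},{"grip":0.4,"xyz":[0,0,0.008],"dr":[0,0,0]}]'
python3 - <<'E'
from h import *
st()
g=lambda u,v,z:ray("side",(240+(u+.5)/4-.5,130+(v+.5)/4-.5),z)
for z in (.013,.018,.023): print([w2b(g(*p,z)).round(1) for p in ((362,452),(460,484))])
s=ctrl.read_camera("side");save(s,"pics/s3.png",(300,190,400,265),8)
E
```

```text
time: 2.43
eef_pos: [0.485, -0.1844, 0.0034]
tcp_rot: [0.998, -0.057, -0.0, -0.0]
contact_force: [-0.4, 0.1, -0.0]
opening: 0.602
t 2.43 b [-196.3  116.5] z 0.0034 ang 0.01 tz [-1.e-04  1.e-04 -1.e+00] F [-0.4  0.1 -0. ] open 0.602
[array([-162.5,  117.6]), array([-224.2,  118.3])]
[array([-165.2,  123.5]), array([-226.4,  124.2])]
[array([-167.9,  129.4]), array([-228.7,  130.1])]
```

View pics/s3.png

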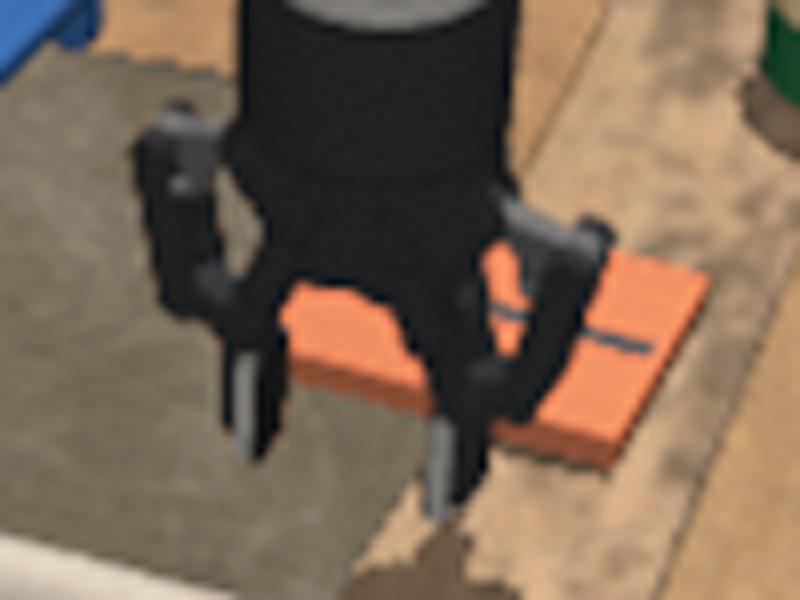

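```bash
python3 -m jog '[{"grip":0.4,"xyz":[0,0,0.0015],"dr":[0,0,0]},{"grip":0.4,"xyz":[0,0,0.003],"dr":[0,0,0]},{"grip":0.4,"xyz":[0,0,0.003],"dr":[0,0,0]}]'; python3 -m jog '[{"grip":0.4,"xyz":[0,0,0.001],"dr":[0,0,0]},{"grip":0.4,"xyz":[0,0,0.002],"dr":[0,0,0]},{"grip":0.4,"xyz":[0,0,0.002],"dr":[0,0,0]}]'
```

```text
time: 2.73
eef_pos: [0.4849, -0.1844, 0.0]
tcp_rot: [0.998, -0.057, -0.0, -0.0]
contact_force: [-0.4, 1.4, 0.3]
opening: 0.602
time: 2.98
eef_pos: [0.485, -0.1844, -0.0019]
tcp_rot: [0.998, -0.057, -0.0, -0.0]
contact_force: [-0.0, -0.6, 1.0]
opening: 0.602
```

```bash
python3 -m jog '[{"grip":0.4,"xyz":[0,0.01,0],"dr":[0,0,0]},{"grip":0.4,"xyz":[0,0.018,0],"dr":[0,0,0]},{"grip":0.4,"xyz":[0,0.023,0],"dr":[0,0,0]},{"grip":0.4,"xyz":[0,0.026,0],"dr":[0,0,0]},{"grip":0.4,"xyz":[0,0.029,0],"dr":[0,0,0]},{"grip":0.4,"xyz":[0,0.032,0],"dr":[0,0,0]},{"grip":0.4,"xyz":[0,0.035,0],"dr":[0,0,0]},{"grip":0.4,"xyz":[0,0.038,0],"dr":[0,0,0]},{"grip":0.4,"xyz":[0,0.041,0],"dr":[0,0,0]},{"grip":0.4,"xyz":[0,0.044,0],"dr":[0,0,0]},{"grip":0.4,"xyz":[0,0.047,0],"dr":[0,0,0]},{"grip":0.4,"xyz":[0,0.047,0],"dr":[0,0,0]}]'
python3 - <<'E'
from h import *
st()
s=ctrl.read_camera("side");save(s,"pics/s4.png",(260,160,400,265),5.7)
s=ctrl.read_camera("top");save(s,"pics/t4.png",(270,140,460,340),3)
E
```

```text
time: 3.98
eef_pos: [0.4795, -0.2316, -0.0017]
tcp_rot: [0.998, -0.058, -0.0, 0.0]
contact_force: [0.4, 3.1, 1.9]
opening: 0.597
t 3.98 b [-196.3   69. ] z -0.0017 ang -0.0 tz [-5.e-04 -2.e-04 -1.e+00] F [0.4 3.1 1.9] open 0.597
```

View pics/s4.png

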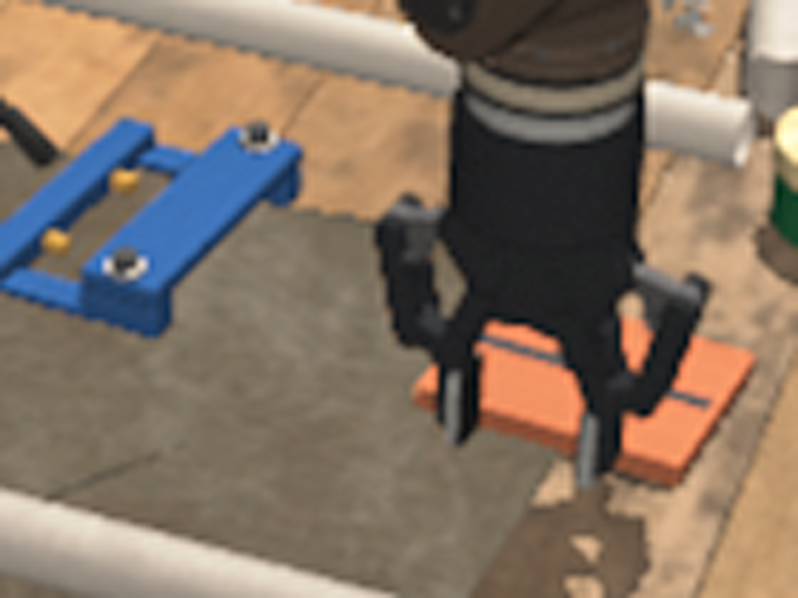

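View pics/t4.png

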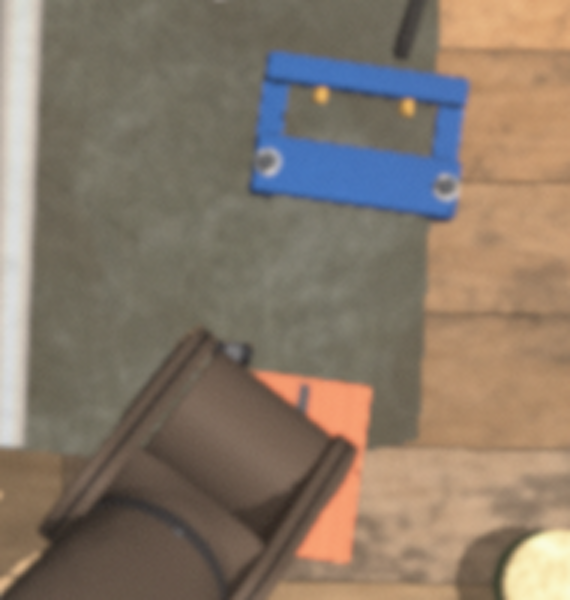

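```bash
python3 -m jog '[{"grip":0.4,"xyz":[0,0.003,0],"dr":[0,0,0]},{"grip":0.4,"xyz":[0,0.006,0],"dr":[0,0,0]},{"grip":0.4,"xyz":[0,0.009,0],"dr":[0,0,0]},{"grip":0.4,"xyz":[0,0.011,0],"dr":[0,0,0]},{"grip":0.4,"xyz":[0,0.012,0],"dr":[0,0,0]},{"grip":0.4,"xyz":[0,0.013,0],"dr":[0,0,0]},{"grip":0.4,"xyz":[0,0.013,0],"dr":[0,0,0]},{"grip":0.4,"xyz":[0,0,0],"dr":[0,0,0]},{"grip":0.4,"xyz":[0,-0.02,0],"dr":[0,0,0]},{"grip":0.4,"xyz":[0,-0.04,-0.0],"dr":[0,0,0]},{"grip":0.4,"xyz":[0,-0.06,-0.03],"dr":[0,0,0]},{"grip":0.4,"xyz":[0,-0.08,-0.07],"dr":[0,0,0]}]'
python3 - <<'E'
from h import *
st()
# rear push pre-pose: tool x = -90deg, from behind
go(-300,0,.1,-90)
E
```

```text
time: 5.08
eef_pos: [0.4859, -0.1506, 0.0628]
tcp_rot: [0.998, -0.057, -0.004, -0.001]
contact_force: [1.6, 0.3, 0.9]
opening: 0.605
t 5.08 b [-199.3  150.1] z 0.0628 ang 0.03 tz [-0.0073  0.0026 -1.    ] F [1.6 0.3 0.9] open 0.605
xyz [-0.1011  0.15   -0.0368] dr [0.0045 0.0073 1.5713]
```

```bash
python3 -m jog '[{"grip":0.4,"xyz":[0,0,-0.03],"dr":[0,0,0.12]},{"grip":0.4,"xyz":[-0.02,0.0,-0.06],"dr":[0,0,0.24]},{"grip":0.4,"xyz":[-0.04,0.01,-0.06],"dr":[0,0,0.36]},{"grip":0.4,"xyz":[-0.06,0.03,-0.06],"dr":[0,0,0.48]},{"grip":0.4,"xyz":[-0.08,0.05,-0.06],"dr":[0,0,0.6]},{"grip":0.4,"xyz":[-0.1,0.065,-0.06],"dr":[0,0,0.72]},{"grip":0.4,"xyz":[-0.1,0.08,-0.06],"dr":[0,0,0.84]},{"grip":0.4,"xyz":[-0.1,0.095,-0.06],"dr":[0,0,0.96]},{"grip":0.4,"xyz":[-0.1,0.11,-0.06],"dr":[0,0,1.08]},{"grip":0.4,"xyz":[-0.1,0.125,-0.06],"dr":[0,0,1.2]},{"grip":0.4,"xyz":[-0.1,0.14,-0.06],"dr":[0,0,1.32]},{"grip":0.4,"xyz":[-0.1,0.15,-0.06],"dr":[0,0,1.44]}]'
python3 - <<'E'
from h import *
st()
go(-300,0,.1,-90)
im=ctrl.read_camera("top");save(im,"pics/t5.png",(270,140,460,340),3)
s=ctrl.read_camera("side");save(s,"pics/s5.png",(240,130,440,280),4)
im,m,c,P,r=plate(im=im);b=cv2.boxPoints(r);print(r);print([w2b(p/1000).round(1) for p in b])
E
```

```text
time: 6.08
eef_pos: [0.3721, -0.292, 0.1258]
tcp_rot: [0.711, -0.704, 0.001, 0.001]
contact_force: [0.1, -0.1, -0.0]
opening: 0.6
t 6.08 b [-296.1   -3.4] z 0.1258 ang -82.84 tz [ 2.0e-04 -2.8e-03 -1.0e+00] F [ 0.1 -0.1 -0. ] open 0.6
xyz [-0.0039  0.0035  0.0258] dr [-0.0004 -0.0028  0.1249]
((469.3830871582031, -297.56695556640625), (90.3088607788086, 119.28653717041016), 83.2185287475586)
[array([-258.6,  -42.7]), array([-139.3,  -43. ]), array([-139. ,   47.3]), array([-258.3,   47.6])]
```

View pics/t5.png

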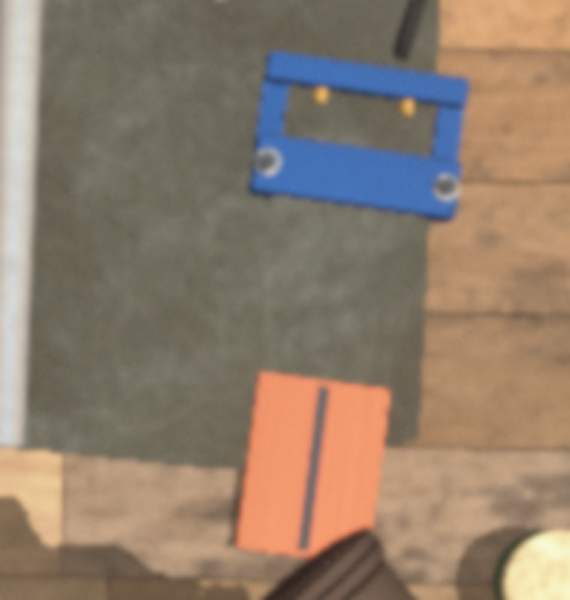

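View pics/s5.png

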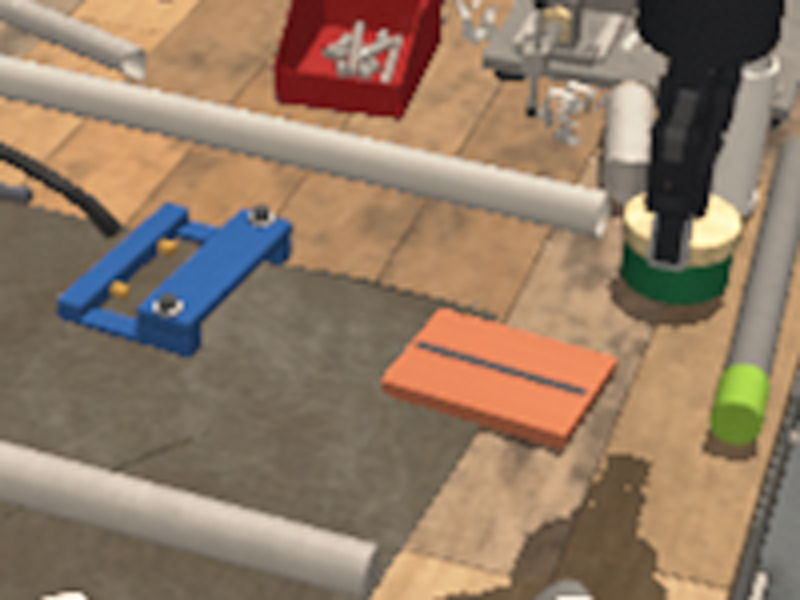

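```bash
python3 - <<'E'
from h import *
go(-290,2,-.002,-90)
E
```

```text
xyz [-0.0048 -0.0066  0.1278] dr [-0.0004 -0.0023  0.1299]
```

```bash
python3 -m jog '[{"grip":0.4,"xyz":[-0.0048,-0.0066,0.02],"dr":[0,0,0.12]},{"grip":0.4,"xyz":[-0.0048,-0.0066,0.05],"dr":[0,0,0.125]},{"grip":0.4,"xyz":[-0.0048,-0.0066,0.08],"dr":[0,0,0.125]},{"grip":0.4,"xyz":[-0.0048,-0.0066,0.1],"dr":[0,0,0.125]},{"grip":0.4,"xyz":[-0.0048,-0.0066,0.112],"dr":[0,0,0.125]},{"grip":0.4,"xyz":[-0.0048,-0.0066,0.118],"dr":[0,0,0.125]},{"grip":0.4,"xyz":[-0.0048,-0.0066,0.123],"dr":[0,0,0.125]},{"grip":0.4,"xyz":[-0.0048,-0.0066,0.123],"dr":[0,0,0.125]},{"grip":0.4,"xyz":[-0.0048,-0.0066,0.123],"dr":[0,0,0.125]}]'
python3 - <<'E'
from h import *
st(); go(-290,2,-.002,-90)
s=ctrl.read_camera("side");save(s,"pics/s6.png",(300,160,440,265),5.7)
E
```

```text
time: 6.93
eef_pos: [0.3792, -0.2859, 0.0033]
tcp_rot: [-0.668, 0.744, -0.001, -0.0]
contact_force: [-0.6, 0.4, -0.4]
opening: 0.598
t 6.93 b [-289.7    3.5] z 0.0033 ang -89.58 tz [ 8.0e-04 -1.1e-03 -1.0e+00] F [-0.6  0.4 -0.4] open 0.598
xyz [0.0015 0.0003 0.0053] dr [-0.0009 -0.001   0.0073]
```

View pics/s6.png

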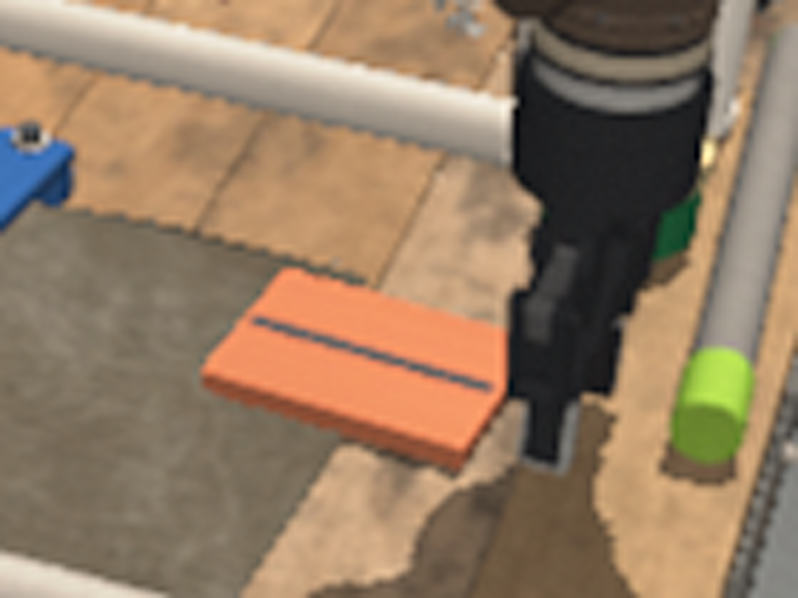

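```bash
python3 -m jog '[{"grip":0.4,"xyz":[0.0015,0,0.003],"dr":[0,0,0.007]},{"grip":0.4,"xyz":[0.0015,-0.003,0.005],"dr":[0,0,0.007]},{"grip":0.4,"xyz":[0.0015,-0.009,0.005],"dr":[0,0,0.007]},{"grip":0.4,"xyz":[0.0015,-0.014,0.005],"dr":[0,0,0.007]},{"grip":0.4,"xyz":[0.0015,-0.018,0.005],"dr":[0,0,0.007]},{"grip":0.4,"xyz":[0.0015,-0.022,0.005],"dr":[0,0,0.007]},{"grip":0.4,"xyz":[0.002,-0.028,0.005],"dr":[0,0,0.007]},{"grip":0.4,"xyz":[0.0025,-0.034,0.005],"dr":[0,0,0.007]},{"grip":0.4,"xyz":[0.003,-0.04,0.005],"dr":[0,0,0.007]},{"grip":0.4,"xyz":[0.0035,-0.046,0.005],"dr":[0,0,0.007]},{"grip":0.4,"xyz":[0.004,-0.052,0.005],"dr":[0,0,0.007]},{"grip":0.4,"xyz":[0.004,-0.056,0.005],"dr":[0,0,0.007]}]'
python3 - <<'E'
from h import *
st()
im=ctrl.read_camera("top");save(im,"pics/t7.png",(270,140,460,340),3)
E
```

```text
time: 7.98
eef_pos: [0.4336, -0.2954, -0.0027]
tcp_rot: [-0.665, 0.747, 0.001, -0.0]
contact_force: [-5.1, -0.2, 3.5]
opening: 0.601
t 7.98 b [-234.6    0.3] z -0.0027 ang -90.02 tz [-0.0025  0.0014 -1.    ] F [-5.1 -0.2  3.5] open 0.601
```

View pics/t7.png

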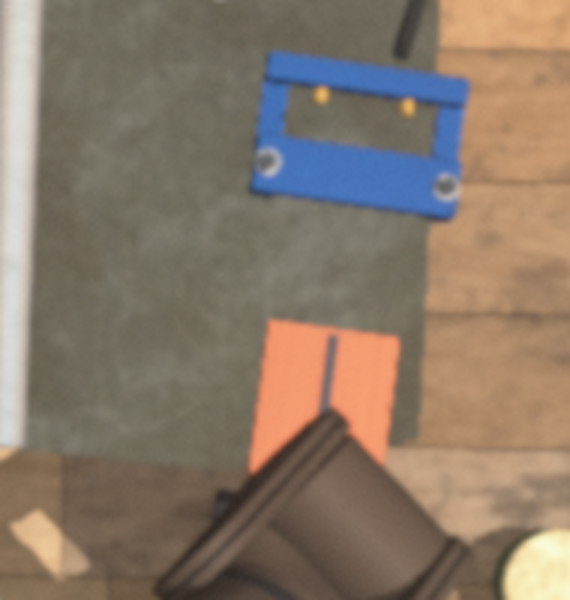

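```bash
python3 - <<'E'
from h import *
f=lambda u,v,z:w2b(ray("top",(270+(u+.5)/3-.5,140+(v+.5)/3-.5),z)).round(1)
print(f(268,320,.012),f(400,337,.012),f(332,337,.012))
E
python3 -m jog '[{"grip":0.4,"xyz":[0,-0.006,-0.0015],"dr":[0,0,0]},{"grip":0.4,"xyz":[0,-0.012,-0.0015],"dr":[0,0,0]},{"grip":0.4,"xyz":[0,-0.018,-0.0015],"dr":[0,0,0]},{"grip":0.4,"xyz":[0,-0.024,-0.0015],"dr":[0,0,0]},{"grip":0.4,"xyz":[0,-0.03,-0.0015],"dr":[0,0,0]},{"grip":0.4,"xyz":[0,-0.036,-0.0015],"dr":[0,0,0]},{"grip":0.4,"xyz":[0,-0.042,-0.0015],"dr":[0,0,0]},{"grip":0.4,"xyz":[0,-0.048,-0.0015],"dr":[0,0,0]},{"grip":0.4,"xyz":[0,-0.054,-0.0015],"dr":[0,0,0]},{"grip":0.4,"xyz":[0,-0.06,-0.0015],"dr":[0,0,0]},{"grip":0.4,"xyz":[0,-0.064,-0.0015],"dr":[0,0,0]},{"grip":0.4,"xyz":[0,-0.066,-0.0015],"dr":[0,0,0]}]'
python3 - <<'E'
from h import *
st()
im=ctrl.read_camera("top");save(im,"pics/t8.png",(320,140,460,290),4)
s=ctrl.read_camera("side");save(s,"pics/s8.png",(240,130,400,250),5)
E
```

```text
[-103.5   45. ] [-102.7  -45.4] [-109.     0.4]
time: 9.03
eef_pos: [0.5002, -0.3036, -0.0007]
tcp_rot: [-0.665, 0.747, -0.0, 0.0]
contact_force: [-3.9, 0.4, 0.8]
opening: 0.601
t 9.03 b [-167.4   -0.2] z -0.0007 ang -90.04 tz [ 3.e-04 -3.e-04 -1.e+00] F [-3.9  0.4  0.8] open 0.601
```

View pics/t8.png

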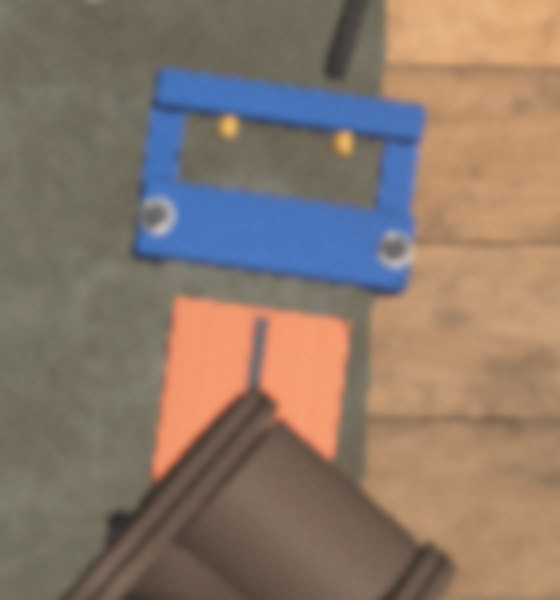

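View pics/s8.png

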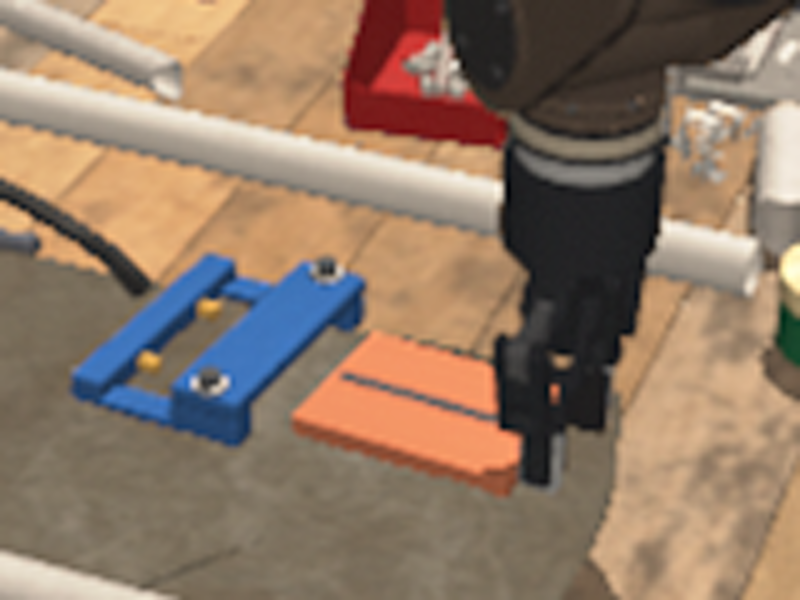

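```bash
python3 - <<'E'
from h import *
f=lambda u,v,z:w2b(ray("top",(320+(u+.5)/4-.5,140+(v+.5)/4-.5),z)).round(1)
print(f(175,297,.012),f(351,320,.012))
E
python3 -m jog '[{"grip":0.4,"xyz":[0,-0.005,0],"dr":[0,0,0]},{"grip":0.4,"xyz":[0,-0.01,0],"dr":[0,0,0]},{"grip":0.4,"xyz":[0,-0.016,0],"dr":[0,0,0]},{"grip":0.4,"xyz":[0,-0.022,0],"dr":[0,0,0]},{"grip":0.4,"xyz":[0,-0.028,0],"dr":[0,0,0]},{"grip":0.4,"xyz":[0,-0.034,0],"dr":[0,0,0]},{"grip":0.4,"xyz":[0,-0.04,0],"dr":[0,0,0]},{"grip":0.4,"xyz":[0,-0.046,0],"dr":[0,0,0]},{"grip":0.4,"xyz":[0,-0.052,0],"dr":[0,0,0]},{"grip":0.4,"xyz":[0,-0.058,0],"dr":[0,0,0]},{"grip":0.4,"xyz":[0,-0.064,0],"dr":[0,0,0]},{"grip":0.4,"xyz":[0,-0.068,0],"dr":[0,0,0]}]'
python3 - <<'E'
from h import *
st()
im=ctrl.read_camera("top");save(im,"pics/t9.png",(320,140,460,290),4)
E
```

```text
[-36.2  44.7] [-35.6 -46.1]
time: 10.13
eef_pos: [0.568, -0.3115, -0.0007]
tcp_rot: [-0.665, 0.747, -0.0, 0.0]
contact_force: [-5.3, 0.9, 3.9]
opening: 0.599
t 10.13 b [-99.2  -0.2] z -0.0007 ang -90.05 tz [ 6.e-04 -3.e-04 -1.e+00] F [-5.3  0.9  3.9] open 0.599
```

View pics/t9.png

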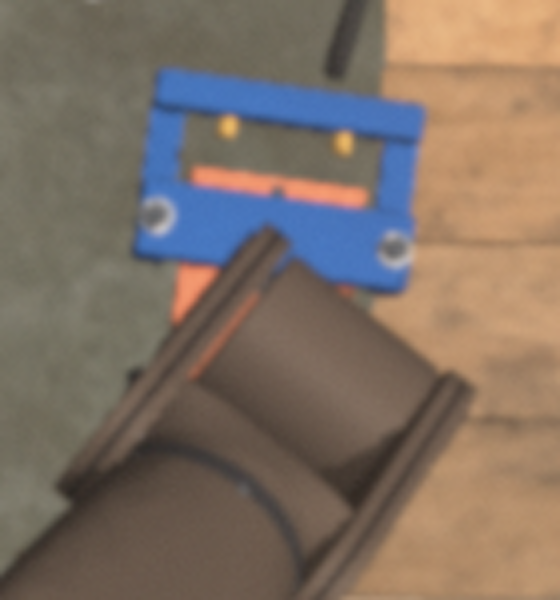

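```bash
python3 -m jog '[{"grip":0.4,"xyz":[0,-0.003,0],"dr":[0,0,0]},{"grip":0.4,"xyz":[0,-0.006,0],"dr":[0,0,0]},{"grip":0.4,"xyz":[0,-0.009,0],"dr":[0,0,0]},{"grip":0.4,"xyz":[0,-0.011,0],"dr":[0,0,0]},{"grip":0.4,"xyz":[0,-0.013,0],"dr":[0,0,0]},{"grip":0.4,"xyz":[0,-0.014,0],"dr":[0,0,0]},{"grip":0.4,"xyz":[0,-0.015,0],"dr":[0,0,0]},{"grip":0.4,"xyz":[0,-0.015,0],"dr":[0,0,0]}]'; python3 -m jog '[{"grip":0.4,"xyz":[0,-0.0005,0],"dr":[0,0,0]},{"grip":0.4,"xyz":[0,-0.001,0],"dr":[0,0,0]},{"grip":0.4,"xyz":[0,-0.0015,0],"dr":[0,0,0]},{"grip":0.4,"xyz":[0,-0.002,0],"dr":[0,0,0]}]'
python3 - <<'E'
from h import *
st()
im=ctrl.read_camera("top");save(im,"pics/t10.png",(340,150,440,225),8)
E
```

```text
time: 10.85
eef_pos: [0.5822, -0.313, -0.001]
tcp_rot: [-0.665, 0.747, -0.0, 0.0]
contact_force: [-3.3, 0.4, 1.8]
opening: 0.601
time: 11.18
eef_pos: [0.5839, -0.3132, -0.001]
tcp_rot: [-0.665, 0.747, 0.0, -0.0]
contact_force: [-4.0, 0.7, 2.9]
opening: 0.598
t 11.18 b [-83.2  -0.1] z -0.001 ang -90.06 tz [-1.e-04  1.e-04 -1.e+00] F [-4.   0.7  2.9] open 0.598
```

View pics/t10.png

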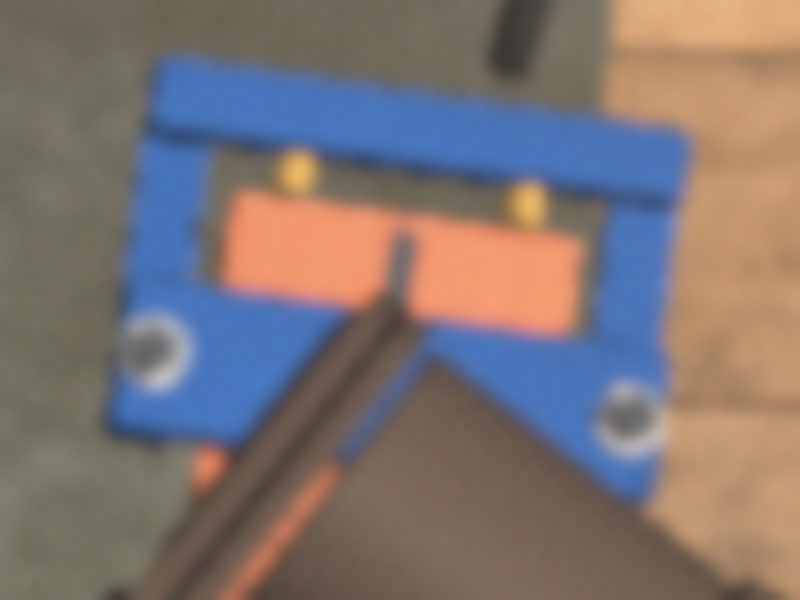

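```bash
python3 -m jog '[{"grip":0.4,"xyz":[0,-0.0005,0],"dr":[0,0,0]},{"grip":0.4,"xyz":[0,-0.001,0],"dr":[0,0,0]}]'; python3 -m jog '[{"grip":0.4,"xyz":[0,-0.0005,0],"dr":[0,0,0]},{"grip":0.4,"xyz":[0,-0.001,0],"dr":[0,0,0]}]'; python3 -m jog '[{"grip":0.4,"xyz":[0,-0.0005,0],"dr":[0,0,0]},{"grip":0.4,"xyz":[0,-0.0005,0],"dr":[0,0,0]}]'
```

```text
time: 11.4
eef_pos: [0.5849, -0.3133, -0.001]
tcp_rot: [-0.665, 0.747, 0.0, 0.0]
contact_force: [-4.0, 0.8, 2.2]
opening: 0.6
time: 11.57
eef_pos: [0.586, -0.3135, -0.0009]
tcp_rot: [-0.665, 0.747, -0.0, 0.0]
contact_force: [-3.6, 0.4, 1.3]
opening: 0.601
time: 11.73
eef_pos: [0.5862, -0.3135, -0.0009]
tcp_rot: [-0.665, 0.747, 0.0, -0.0]
contact_force: [-4.7, 0.8, 3.1]
opening: 0.6
```

```bash
python3 -m jog '[{"grip":0.4,"xyz":[0,-0.0005,0],"dr":[0,0,0]},{"grip":0.4,"xyz":[0,-0.0005,0],"dr":[0,0,0]}]'; python3 -m jog '[{"grip":0.4,"xyz":[0,-0.0005,0],"dr":[0,0,0]},{"grip":0.4,"xyz":[0,-0.0005,0],"dr":[0,0,0]}]'; 
python3 - <<'E'
from h import *
st()
im=ctrl.read_camera("top");save(im,"pics/t11.png",(340,150,440,225),8)
E
```

```text
time: 11.9
eef_pos: [0.5861, -0.3135, -0.001]
tcp_rot: [-0.665, 0.747, 0.001, -0.001]
contact_force: [-6.8, 0.5, 3.0]
opening: 0.6
time: 12.07
eef_pos: [0.5862, -0.3135, -0.0009]
tcp_rot: [-0.665, 0.747, 0.002, -0.001]
contact_force: [-8.2, -0.0, 4.4]
opening: 0.602
t 12.07 b [-81.   -0.1] z -0.0009 ang -90.04 tz [-0.0036  0.0012 -1.    ] F [-8.2 -0.   4.4] open 0.602
```

View pics/t11.png

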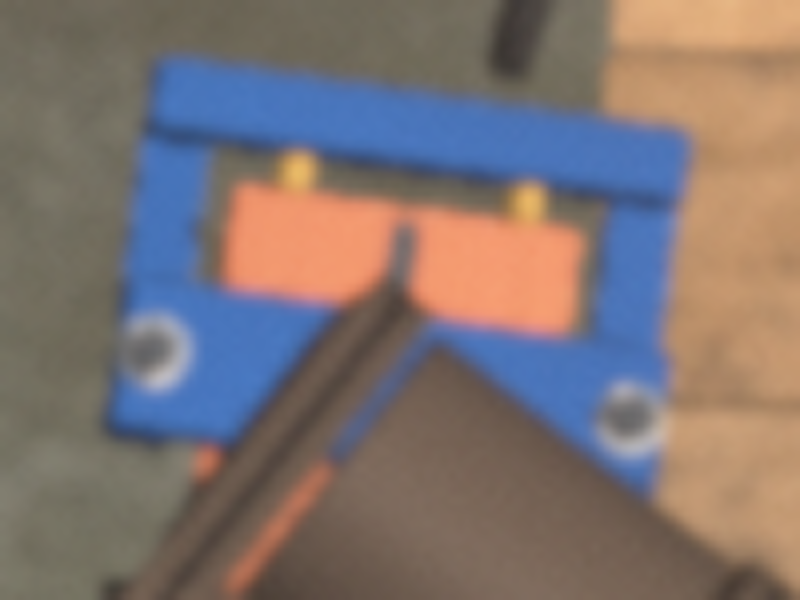

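```bash
python3 -m jog '[{"grip":0.4,"xyz":[0,-0.0005,0],"dr":[0,0,0]},{"grip":0.4,"xyz":[0,-0.001,0],"dr":[0,0,0]}]'; python3 -m jog '[{"grip":0.4,"xyz":[0,-0.0005,0],"dr":[0,0,0]},{"grip":0.4,"xyz":[0,-0.001,0],"dr":[0,0,0]},{"grip":0.4,"xyz":[0,-0.001,0],"dr":[0,0,0]}]'; 
python3 - <<'E'
from h import *
st(); print(ctrl.get_state()["wrist_torque"])
E
```

```text
time: 12.28
eef_pos: [0.5862, -0.3135, -0.001]
tcp_rot: [-0.665, 0.747, 0.003, -0.002]
contact_force: [-12.8, 0.3, 8.2]
opening: 0.599
time: 12.53
eef_pos: [0.5862, -0.3135, -0.001]
tcp_rot: [-0.665, 0.747, 0.004, -0.002]
contact_force: [-13.0, 1.9, 9.3]
opening: 0.596
t 12.53 b [-80.9  -0.1] z -0.001 ang -90.02 tz [-0.0089  0.0029 -1.    ] F [-13.    1.9   9.3] open 0.596
[ 0.11022433  2.2454501  -0.12448903]
```

```bash
python3 -m jog '[{"grip":0.4,"xyz":[0,0.002,0],"dr":[0,0,0]},{"grip":0.4,"xyz":[0,0.004,0],"dr":[0,0,0]},{"grip":0.4,"xyz":[0,0.01,0],"dr":[0,0,0]},{"grip":0.4,"xyz":[0,0.025,0],"dr":[0,0,0]},{"grip":0.4,"xyz":[0,0.05,0],"dr":[0,0,0]},{"grip":0.4,"xyz":[0,0.07,-0.03],"dr":[0,0,0]},{"grip":0.4,"xyz":[0,0.09,-0.06],"dr":[0,0,0]},{"grip":0.4,"xyz":[0,0.11,-0.1],"dr":[0,0,0]},{"grip":0.4,"xyz":[0,0.13,-0.14],"dr":[0,0,0]},{"grip":0.4,"xyz":[0,0.15,-0.18],"dr":[0,0,0]},{"grip":0.4,"xyz":[0,0.17,-0.21],"dr":[0,0,0]},{"grip":0.4,"xyz":[0,0.17,-0.21],"dr":[0,0,0]}]'
python3 - <<'E'
from h import *
st()
im=ctrl.read_camera("top");save(im,"pics/t12.png",(320,140,460,245),5.7)
s=ctrl.read_camera("side");save(s,"pics/s12.png",(240,150,360,240),6.6)
E
```

```text
time: 13.53
eef_pos: [0.4219, -0.2968, 0.218]
tcp_rot: [-0.665, 0.747, -0.008, 0.0]
contact_force: [0.6, -0.9, 1.1]
opening: 0.599
t 13.53 b [-246.1   -2.4] z 0.218 ang -90.1 tz [ 0.0115 -0.0118 -0.9999] F [ 0.6 -0.9  1.1] open 0.599
```

View pics/t12.png

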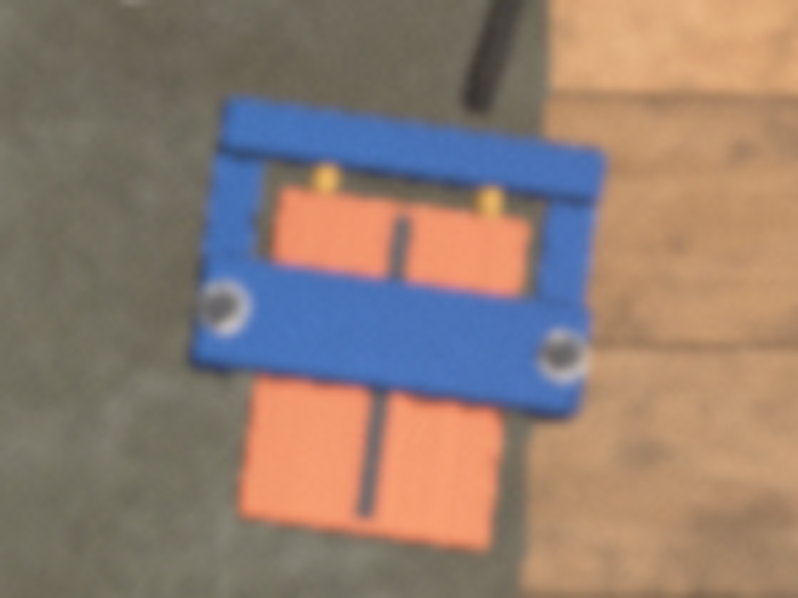

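View pics/s12.png

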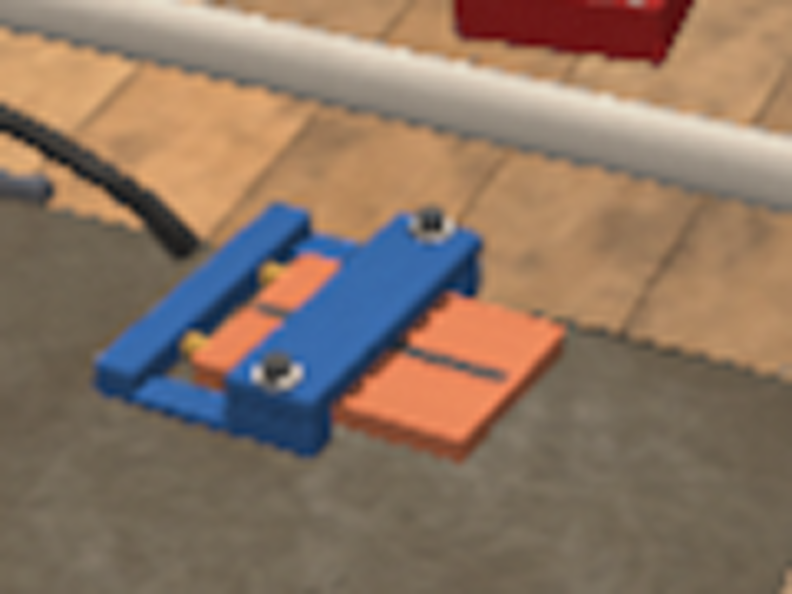

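```bash
python3 - <<'E'
from h import *
f=lambda u,v,z:w2b(ray("top",(320+(u+.5)/5.7-.5,140+(v+.5)/5.7-.5),z)).round(1)
for p in ((240,518),(490,550),(277,186),(530,220)): print(f(*p,.012))
print('btn faces',f(326,193,.012),f(489,214,.012))
n=ctrl.read_camera("top");a=cv2.imread("pics/top0.png")[:,:,::-1]
d=(np.abs(n.astype(int)-a).max(2)>45).astype(np.uint8)
k=cv2.connectedComponentsWithStats(d)[2]
print([x.tolist() for x in k[1:] if x[4]>25])
for nm,(x0,y0,x1,y1) in dict(magnet=(215,272,252,330),disc=(145,290,212,355),drA=(198,203,246,235),drB=(214,152,260,186),tin=(433,314,480,358),offcut=(216,328,274,356)).items(): print(nm,int(d[y0:y1,x0:x1].sum()))
st()
E
```

```text
[-70.5  43.7]
[-69.7 -46.6]
[50.6 46.1]
[ 51. -46.]
btn faces [50.6 28.2] [ 51.1 -31.1]
[[367, 172, 46, 21, 642], [362, 206, 47, 31, 1110], [301, 262, 159, 174, 8429], [117, 284, 215, 93, 6635], [334, 297, 4, 14, 34], [358, 297, 3, 14, 29], [396, 361, 48, 12, 334], [379, 374, 23, 5, 76], [427, 374, 9, 6, 39], [436, 381, 21, 11, 75], [395, 382, 30, 32, 75], [276, 395, 27, 17, 174], [530, 415, 110, 65, 3995], [253, 420, 34, 32, 551], [133, 433, 91, 47, 2573], [214, 452, 89, 28, 2071], [99, 456, 30, 24, 411]]
magnet 1039
disc 582
drA 0
drB 0
tin 469
offcut 780
t 13.68 b [-247.1   -0.3] z 0.2099 ang -90.08 tz [ 0.0031 -0.0023 -1.    ] F [-0.2  0.1 -1.2] open 0.599
```

```bash
python3 - <<'E'
from h import *
cv2.imwrite("pics/top13.png",ctrl.read_camera("top")[:,:,::-1])
cv2.imwrite("pics/side13.png",ctrl.read_camera("side")[:,:,::-1])
E
```

```text
(no output)
```

View pics/top13.png

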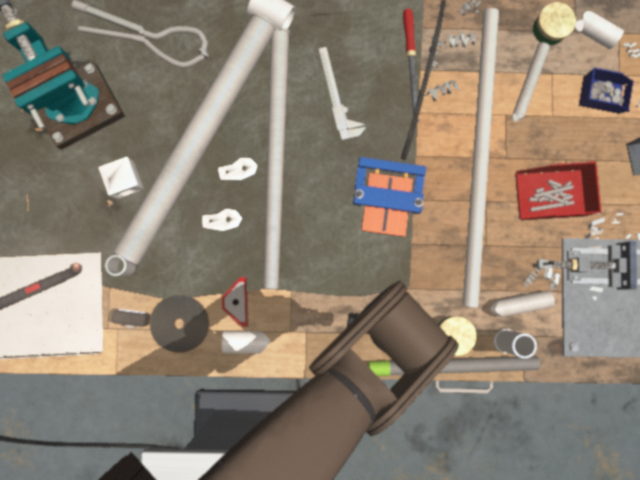

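View pics/side13.png

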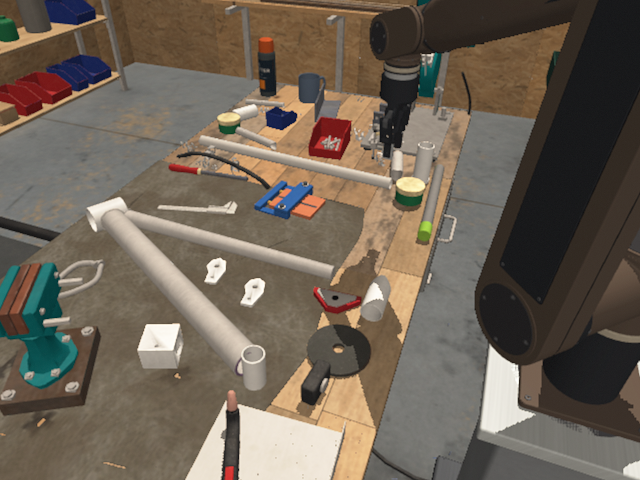

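The top view shows the plate home under the bridge at about (385,205). The magnet (235,300), discs (180,322), tin (458,336) and offcut (243,343) are where they started; the differences there are only the arm and its shadow.

```bash
python3 -c "
from plant import ctrl
print(ctrl.sign_off())"
```

```text
the job is handed in; nothing more can be done
None
```

The plate is home under the bridge with its front edge against both brass stop buttons, and I handed the job in at about 14 s of the 64 s allowed.

**What I did:** I pushed the plate sideways with two spread fingertips, which centred it and squared it to the bridge. I then pushed it from behind, under the bridge, until it stopped at the buttons. I pressed to about 13 N there and it did not move any further. Then I backed the hand straight off and raised it to about 0.21 m.

**Last checks, measured in the top view:**

| Check | Measured | Expected |
|---|---|---|
| Rear corners (bridge x) | -70.5 and -69.7 mm | -70 mm |
| Front corners (bridge x) | 50.6 and 51.0 mm | 50 mm |
| Button faces (bridge x) | 50.6 and 51.1 mm | 50 mm |
| Distance off centre | under 1.5 mm | 0 mm |

- **Flat on the table:** nothing in the views showed the plate lifting or tipping.
- **Other objects:** a picture comparison flagged changes around the magnet, discs, tin and offcut. By eye in both views these were only the arm and its shadow, and nothing had moved.
- **Disagreement:** the two cameras differ by about 4 to 6 mm in absolute position. I measured plate and bridge in the top view only, so that offset cancels between them.
- **Fingertip pressure:** at the end of the push the wrist also read about 9 N vertically, so the fingertips may have been touching the table or the plate edge. It returned to near zero once the hand was clear.

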